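# Release the hot lid of a vial heater with its two-button catch

### The arm

A 7-joint arm with a two-finger parallel gripper is mounted at the origin on the work surface. World frame = base frame: x ahead of the robot, y to its left, z up, the work surface at z = 0. Lengths are in m, angles in rad, forces in N, time in s.
With the tool pointing down it reaches from about 0.425 to 0.875 m from the base axis. Payload 4.7 kg.
Tool frame: the origin (TCP) lies between the finger pads; the fingertips stand 11 mm ahead of it and the grasp point (between the pads) lies 8 mm behind it; z points along the fingers, y is the direction in which the jaws open and shut (so a half turn about z gives the same grasp; the last joint's range is limited). The gripper opens to 87 mm and grips with 3 to 60 N. Pads are 19 mm wide; open, the fingers measure 117 mm over their backs; the gripper's body (75 mm by 190 mm) begins 51 mm behind the grasp point.
Start: joints at [-1.107, 0.321, -0.07, 1.45, 0.023, 1.371, -0.057], TCP at [0.283, 0.585, 0.234] pointing down, gripper open.
Joint ranges: [-2.86, 2.86], [-0.3, 2.09], [-1.38, 1.24], [0.06, 2.45], [-1.56, 4.7], [0.09, 2.05], [-2.69, 2.69]. Speed limits (rad/s): [2.57, 2.57, 3.14, 3.14, 3.14, 3.14, 3.14].

### API

Orientations are given as a rotation vector (axis times angle).
In Python, from bench import ctrl gives the robot as it stands.
- The arm moves only by the tool servo_tool, never from a script. Its argument "series" is a list of rows, each an object with "travel": the shift along the tool's x, y, z in m, a list of three; "angular": the turn, a rotation vector about the tool's x, y, z in rad, a list of three. A call has 1 to 5 rows; each row shifts and turns the commanded pose from where the row before left it, along the tool's axes as they then stand; what a row does not reach is not made up. A row lasts 1/10 s, in which the tool goes at most 50 mm and 8.59 degrees, less where a joint would pass 70% of its speed; a pose out of reach is approached as far as the arm can. A call with a gripper value outside its range is refused whole. "claw" is the finger opening in m, from 0 to 0.087, set as the call begins (left out, the last holds). The fingers move at their own pace and stop on an object; "squeeze" is the grip in N (left out, the last holds). Time passes only in rows, so rows that do not move let the fingers close. It gives the time, the measured TCP pose, the force and the opening at its end, in the units of the state.
- ctrl.get_state(): the state, without advancing time (a new reading comes with each control period).
- ctrl.get_image(name): name is "scene" or "top" or "wrist"; returns the picture (384x512x3 uint8, red, green, blue); there is no depth.
- ctrl.calibration(name): a dict with "fx", "fy", "cx", "cy" (pixels), "rvec" (rotation vector, rad) and "tvec" (3), from world to camera coordinates, as OpenCV has them. Camera axes: x right, y down, z forward; pixel columns grow to the right and rows downward; lengths in m; the calibration is good to about 2 mm. A picture is of the moment at which its call begins: read the wrist's pose just before it. calibration takes no time and is no camera call; for the wrist camera it gives the pose at the moment of the call.
- ctrl.close_job(): hands the job in, once; it reports no verdict.
The state is a dict: "time": time; "joint_positions": joint angles; "qd": joint speeds; "joint_torque": joint torques, N m; "position": TCP position; "tool_rot": TCP orientation; "ft_force": force on the tool from outside, world axes, zero at the start; "torque": the same for the moment, N m; "grip_width": opening from 0.0 (shut) to 1.0 (fully open).
Only numpy, scipy, OpenCV 4.12 (cv2) and the standard library are available. Lean on these libraries where they do the work, as an engineer would, in place of code of your own. Each camera call takes 0.05 s, during which the arm holds its last target.

### The job

Open the vial heater on the bench: with one fingertip on each of the two large round release buttons in front of its lid, press both right down together and keep them held until the spring has lifted the lid clear of its catches, then let go and stay clear while it swings fully open by itself. The lid is hot, so do not touch it, and leave the small setting keys and everything else on the bench alone.

Things in the scene. Friction and masses are not known exactly. Their poses are not given: they have to be found in the camera images.
- heater: White vial heater fixed to the bench, 270 mm deep (its x), 170 mm wide (its y). Origin under its centre on the bench top, z up. Its front points along -x: a flat control deck 85 mm high, x -135 to -28 mm; behind it the black-framed lid with clear window, top 109 mm high, front edge at x = -26 mm, hinged at the far end. Vials and a jar up to 75 mm tall stand 125 mm or more to its sides.
- button_mid (a point): Point half-way between the tops of the two release buttons at rest: 97 mm above the bench, 78 mm in front of the heater's origin, 52 mm in front of the lid's edge. Axes as the heater's: the buttons stand along y.
- release_left_top (a point): Centre of the top face of the left release button (on the heater's +y side): a grey round button, 22 mm across, in a steel collar, standing 12 mm above the deck at rest; 60 mm centre to centre from its twin. The point moves down with the button.
- release_right_top (a point): Centre of the top face of the right release button (the heater's -y side), the same as the left one.
- release_left (a joint): How far the left release button is pressed, in m: 0 up, 0.007 fully down on its stop; sprung, 2 N to start and 4 N fully down. Its catch is drawn fully back from about 0.005 on; it springs up when let go.
- release_right (a joint): The same for the right release button.
- lid (a joint): Lid angle, rad: 0 shut, 1.2 fully open. Two catches hold it, one per button. With both buttons held the damped spring lifts it slowly; let go below about 0.12 rad (front edge about 20 mm up) and a catch falls back in and holds it, at a safety tooth if ajar. Past 0.13 rad it opens on alone and is fully open 8 to 12 s after being freed.
- lid_front (a point): Middle of the upper front edge of the lid, a black frame 157 by 166 mm and 22 mm thick, which is hot: nothing of the robot may touch it. Its hinge line lies 70 mm above the bench, 139 mm behind the heater's origin.
- key0 (a joint): Small setting key, 12 mm across, 4 mm high, in the front strip of the deck 36 mm nearer the front than the release buttons, 16 mm to the right (-y) of the centre line; m pressed, 0.003 at most. Not to be pressed.
- key1 (a joint): The same, 38 mm to the right of the centre line.
- key2 (a joint): The same, 60 mm to the right of the centre line.
- vial_tall: Bystander: capped glass vial 75 mm tall, 26 mm across, standing beside the heater. Origin under its centre.
- vial_short: Bystander: capped glass vial 48 mm tall, 28 mm across, beside the heater. Origin under its centre.
- jar: Bystander: jar 70 mm tall, 44 mm across, beside the heater. Origin under its centre.
- spatula: Bystander: thin steel lab spatula 148 mm long, 4 mm thick, lying on the bench in front of the heater. Origin under its middle.
- reagent: Bystander: bottle 160 mm tall, 70 mm across, standing out to the side of the bench.
- beaker: Bystander: glass beaker 90 mm tall, 72 mm across, out to the side of the bench.
- rack: Bystander: yellow tube rack 200 by 85 mm with blue-capped tubes, 85 mm tall, out to the side of the bench.
- cap_bin: Bystander: grey open bin of caps, 110 by 85 by 50 mm, out to the side of the bench.

How it is judged:
By the outcome, as a careful person would: the job done as asked, in the order asked, and still so for the second after the job is handed in, with the robot touching nothing.
It also fails if it takes over 51 s, if anything falls off the work surface, if the arm or the gripper's body presses on something with over 40 N, if the wrist force passes 120 N, or if a joint passes its speed limit or range.

## Working session

There is one attempt and no reset: what is moved stays moved. The work goes in short steps, Python scripts to look and compute and a tool call to move; the robot and the scene stay as the last step left them, time stands still between calls to the robot, and variables do not carry over. Pictures are saved under pics/ and viewed, and the job is handed in when it is done.

Besides the shell and the picture viewer there is one more tool, called as name([rows], argument=value, ...), one row to a line, values as JSON. servo_tool: Moves the arm, as the interface text tells. Its arguments: {"type":"object","properties":{"series":{"type":"array","items":{"type":"object","properties":{"travel":{"type":"array","items":{"type":"number"}},"angular":{"type":"array","items":{"type":"number"}}}}},"claw":{"type":"number"},"squeeze":{"type":"number"}},"required":["series"]}

```bash
mkdir -p pics; ls
cat > h.py <<'E'
import numpy as np, cv2
from bench import ctrl
from scipy.spatial.transform import Rotation as R
def shot(n,f):
    c=ctrl.calibration(n); im=ctrl.get_image(n)
    cv2.imwrite(f'pics/{f}.png',im[:,:,::-1].copy()); np.save(f'pics/{f}.npy',np.array([c['fx'],c['fy'],c['cx'],c['cy'],*c['rvec'],*c['tvec']],float)); return im
def ray(f,u,v):
    a=np.load(f'pics/{f}.npy'); M=R.from_rotvec(a[4:7]).as_matrix(); t=a[7:]
    d=M.T@np.array([(u-a[2])/a[0],(v-a[3])/a[1],1]); return -M.T@t, d/np.linalg.norm(d)
def onz(f,u,v,z):
    o,d=ray(f,u,v); return o+d*(z-o[2])/d[2]
def tri(*obs):
    A=np.zeros((3,3));b=np.zeros(3)
    for o in obs:
        c,d=ray(*o);P=np.eye(3)-np.outer(d,d);A+=P;b+=P@c
    x=np.linalg.solve(A,b)
    return x,[np.linalg.norm(np.cross(x-ray(*o)[0],ray(*o)[1])) for o in obs]
E
python3 - <<'E'
from h import *
np.set_printoptions(precision=4,suppress=True)
print(ctrl.get_state())
for n in('scene','top','wrist'): shot(n,n+'0'); print(ray(n+'0',256,192))
E
```

```text
pics
{'time': 0.0, 'joint_positions': array([-1.1069,  0.3219, -0.0701,  1.4516,  0.0226,  1.3708, -0.0569]), 'qd': array([ 0.0021,  0.0016,  0.0018,  0.0004, -0.0004, -0.0001, -0.0005]), 'joint_torque': array([ -0.0003, -49.1282,  -0.404 , -31.2524,  -0.0639,   0.044 ,
         0.0002]), 'position': array([0.2825, 0.5848, 0.2324]), 'tool_rot': array([-0.7005, -3.0622,  0.003 ]), 'ft_force': array([ 0.6141, -0.1831,  0.026 ]), 'torque': array([ 0.0175,  0.009 , -0.0462]), 'grip_width': 1.0012904412664716}
(array([ 1.5763, -0.152 ,  0.7658]), array([-0.8237,  0.1057, -0.5571]))
(array([0.3782, 0.0143, 1.306 ]), array([ 0.1663, -0.033 , -0.9855]))
(array([0.2204, 0.6158, 0.3824]), array([ 0.227 , -0.1028, -0.9685]))
```

View pics/scene0.png

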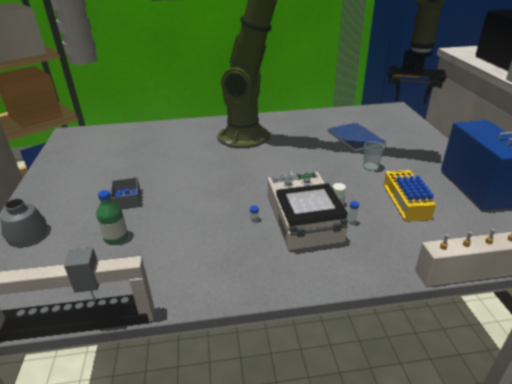

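View pics/top0.png

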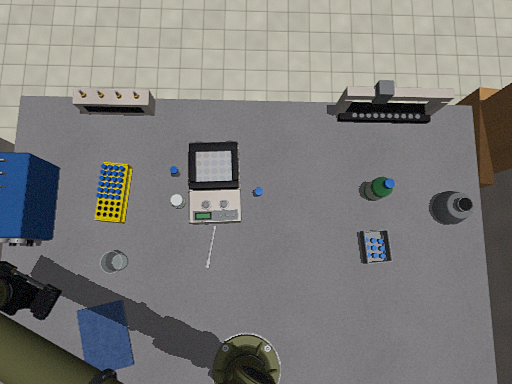

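View pics/wrist0.png

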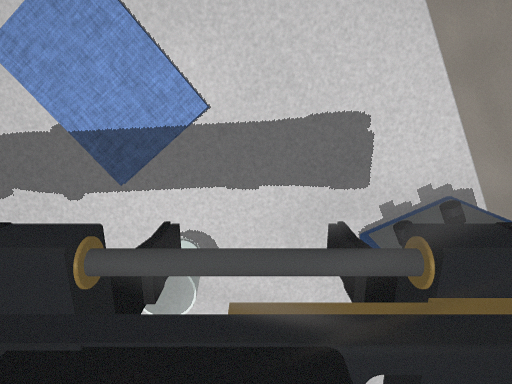

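The top view shows the heater near (215,183), with its release buttons near (206,205) and (223,205) and the spatula in front of the deck. The scene view shows the vials and jar standing beside it. I'll zoom in and measure.

Run:
```python
from h import *
np.set_printoptions(precision=4,suppress=True)
t=cv2.imread('pics/top0.png')[130:240,150:280]; s=cv2.imread('pics/scene0.png')[160:260,235:375]
cv2.imwrite('pics/tz.png',cv2.resize(t,None,fx=5,fy=5,interpolation=cv2.INTER_CUBIC))
cv2.imwrite('pics/sz.png',cv2.resize(s,None,fx=5,fy=5,interpolation=cv2.INTER_CUBIC))
print(onz('top0',206,205,.097),onz('top0',223,205,.097),ctrl.calibration('top'),ctrl.calibration('wrist'))
```

```text
[0.5362 0.1388 0.097 ] [0.537  0.0827 0.097 ] {'fx': 367.55466965460306, 'fy': 367.55466965460306, 'cx': 253.1926023017353, 'cy': 192.36511609736309, 'rvec': array([ 2.1606, -2.133 ,  0.2071]), 'tvec': array([-0.0256,  0.5886,  1.2254])} {'fx': 295.055578500314, 'fy': 295.055578500314, 'cx': 253.57587707858684, 'cy': 194.65002412492865, 'rvec': array([-2.4679, -1.5478, -0.2009]), 'tvec': array([-0.6497, -0.0315,  0.3887])}
```

View pics/tz.png

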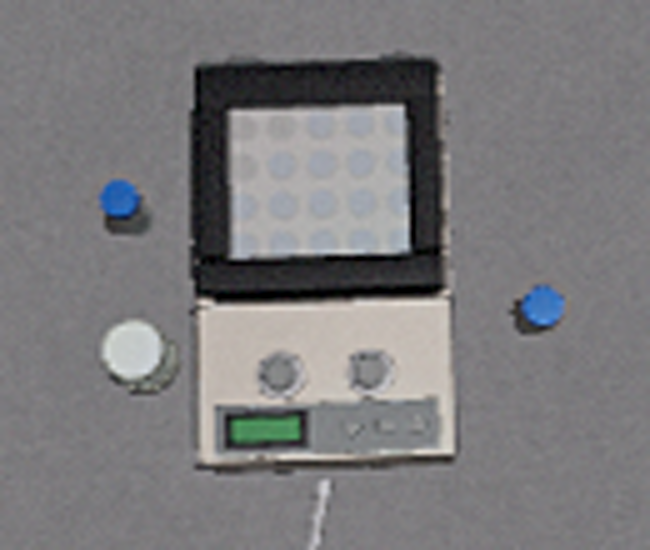

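View pics/sz.png

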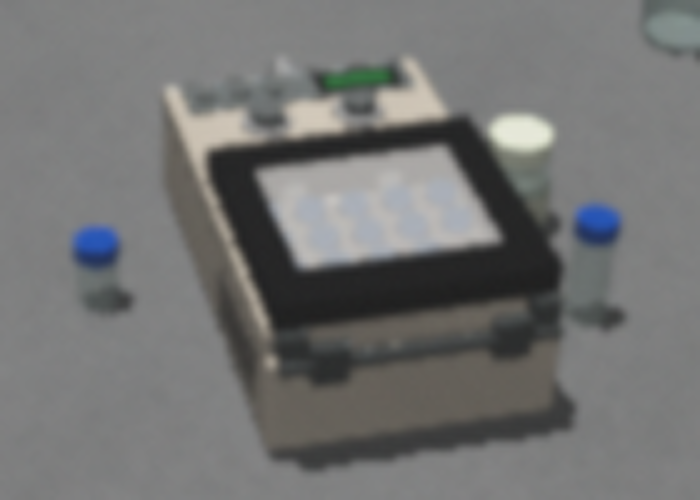

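Run:
```python
from h import *
np.set_printoptions(precision=4,suppress=True)
px=lambda x,y:(150+(x+.5)/5-.5,130+(y+.5)/5-.5)
L=onz('top0',*px(281,374),.097);Rr=onz('top0',*px(371,371),.097)
d=L-Rr;print('btn',L,Rr,np.linalg.norm(d),'yaw deg',np.degrees(np.arctan2(-d[0],d[1])))
a=onz('top0',*px(198,465),.085);b=onz('top0',*px(453,458),.085);c=onz('top0',*px(199,303),.085);print('deck',a,b,c,np.linalg.norm(a-b))
d=a-b;print(np.degrees(np.arctan2(-d[0],d[1])))
f=onz('top0',*px(196,290),.109);g=onz('top0',*px(443,298),.109);print('lid front',f,g)
st=ctrl.get_state();M=R.from_rotvec(st['tool_rot']).as_matrix();print(M)
tgt=np.array([.547,.11,.25]);print('tool move',M.T@(tgt-st['position']))
```

```text
btn [0.5382 0.1395 0.097 ] [0.541  0.0801 0.097 ] 0.059417886912715066 yaw deg 2.7479785485899724
deck [0.4783 0.1935 0.085 ] [0.4851 0.025  0.085 ] [0.587  0.1971 0.085 ] 0.16864341455182902
2.317524375643109
lid front [0.5916 0.1958 0.109 ] [0.5887 0.0331 0.109 ]
[[-0.9006  0.4347 -0.0005]
 [ 0.4347  0.9006 -0.0014]
 [-0.0001 -0.0015 -1.    ]]
tool move [-0.4447 -0.3128 -0.0168]
```

servo_tool([
  {"travel": [-0.03,-0.021,-0.002]},
  {"travel": [-0.035,-0.025,-0.002]},
  {"travel": [-0.035,-0.025,-0.002]},
  {"travel": [-0.035,-0.025,-0.002]},
  {"travel": [-0.035,-0.025,-0.002]},
], claw=0.046)

```text
$.series[0]: bad value
```

servo_tool([
  {"travel": [-0.035,-0.025,-0.002]},
  {"travel": [-0.035,-0.025,-0.002]},
  {"travel": [-0.035,-0.025,-0.002]},
  {"travel": [-0.035,-0.025,-0.002]},
  {"travel": [-0.035,-0.025,0]},
])

```text
$.series[0]: bad value
```

servo_tool([
  {"travel": [-0.035,-0.025,0]},
  {"travel": [-0.035,-0.023,0]},
  {"travel": [-0.03,-0.02,0]},
  {"angular": [0,0,-0.124]},
  {"angular": [0,0,-0.124]},
])

```text
$.series[0]: bad value
```

servo_tool([
  {"angular": [0,0,-0.124]},
  {"angular": [0,0,-0.122]},
  {"travel": [0,0,0]},
  {"travel": [0,0,0]},
])

```text
$.series[0]: bad value
```

Run:
```python
from h import *
np.set_printoptions(precision=4,suppress=True)
s=ctrl.get_state();print(s['time'],s['position'],R.from_rotvec(s['tool_rot']).as_matrix(),s['grip_width'],s['joint_positions'],s['ft_force'])
shot('wrist','w1')
```

```text
0.15 [0.2825 0.585  0.2327] [[-0.9006  0.4347 -0.0005]
 [ 0.4347  0.9006 -0.0014]
 [-0.0001 -0.0015 -1.    ]] 0.9977168360983527 [-1.1069  0.3217 -0.0701  1.4514  0.0226  1.3708 -0.0569] [ 1.0659 -0.0129 -0.0056]
```

View pics/w1.png

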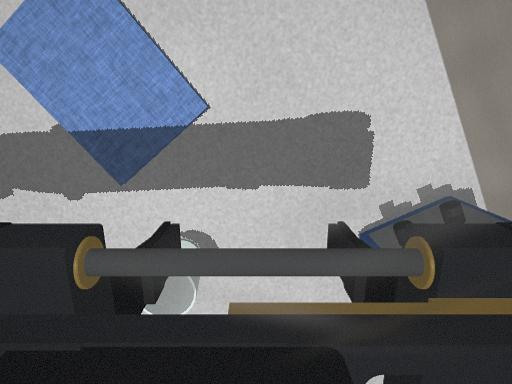

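The rows need both keys, so nothing moved and the wrist view is unchanged. I'll send them again with both.

servo_tool([
  {"travel": [-0.03,-0.021,-0.002],"angular": [0,0,0]},
  {"travel": [-0.035,-0.025,-0.002],"angular": [0,0,0]},
  {"travel": [-0.035,-0.025,-0.002],"angular": [0,0,0]},
  {"travel": [-0.035,-0.025,-0.002],"angular": [0,0,0]},
  {"travel": [-0.035,-0.025,-0.002],"angular": [0,0,0]},
], claw=0.046)

```text
time: 0.7
position: [0.3837, 0.4008, 0.2436]
tool_rot: [0.7, 3.062, 0.0]
ft_force: [0.4, 0.2, -0.2]
grip_width: 0.63
```

servo_tool([
  {"travel": [-0.035,-0.025,-0.002],"angular": [0,0,0]},
  {"travel": [-0.035,-0.025,-0.002],"angular": [0,0,0]},
  {"travel": [-0.035,-0.025,-0.002],"angular": [0,0,0]},
  {"travel": [-0.035,-0.025,-0.002],"angular": [0,0,0]},
  {"travel": [-0.035,-0.025,0],"angular": [0,0,0]},
])

```text
time: 1.2
position: [0.487, 0.2122, 0.252]
tool_rot: [0.7, 3.062, 0.001]
ft_force: [-0.4, 1.2, 0.0]
grip_width: 0.533
```

servo_tool([
  {"travel": [-0.035,-0.025,0],"angular": [0,0,-0.0]},
  {"travel": [-0.035,-0.023,0],"angular": [0,0,0]},
  {"travel": [-0.03,-0.02,0],"angular": [0,0,-0.124]},
  {"travel": [0,0,0],"angular": [0,0,-0.124]},
  {"travel": [0,0,0],"angular": [0,0,-0.124]},
])

```text
time: 1.7
position: [0.5473, 0.1073, 0.2513]
tool_rot: [-0.12, -3.139, 0.0]
ft_force: [-0.3, 1.5, -0.7]
grip_width: 0.531
```

servo_tool([
  {"travel": [0,0,0],"angular": [0,0,-0.122]},
  {"travel": [0,0,0],"angular": [0,0,0]},
  {"travel": [0,0,0],"angular": [0,0,0]},
])

```text
time: 2.0
position: [0.5468, 0.1091, 0.2515]
tool_rot: [0.065, -3.141, -0.0]
ft_force: [0.5, 0.5, 0.1]
grip_width: 0.528
```

Run:
```python
from h import *
np.set_printoptions(precision=4,suppress=True)
s=ctrl.get_state();print(s['time'],s['position'],R.from_rotvec(s['tool_rot']).as_matrix(),s['grip_width'],s['joint_positions'],s['ft_force'])
shot('wrist','w1')
```

```text
2.0 [0.5468 0.1091 0.2515] [[-0.9991 -0.0414 -0.0001]
 [-0.0414  0.9991  0.    ]
 [ 0.0001  0.     -1.    ]] 0.5283443865941018 [-0.516   0.1136  0.2958  1.6692 -0.0338  1.3639  1.3971] [0.4874 0.5456 0.1282]
```

View pics/w1.png

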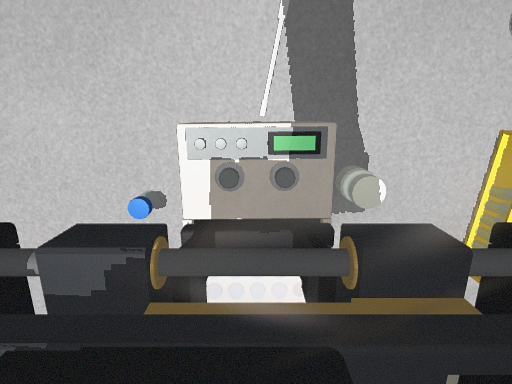

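The wrist view shows the buttons as grey discs at about (230,178) and (285,177), the three keys at row 143, and the lid edge at row 221. Next I'll fit the discs, triangulate with the top view, and take a second wrist view.

servo_tool([
  {"travel": [-0.01,-0.03,0.0],"angular": [0,0,0]},
  {"travel": [0,-0.02,0],"angular": [0,0,0]},
  {"travel": [0,0,0],"angular": [0,0,0]},
  {"travel": [0,0,0],"angular": [0,0,0]},
], claw=0.046)

```text
time: 2.45
position: [0.559, 0.0599, 0.2516]
tool_rot: [-0.067, 3.141, 0.001]
ft_force: [-0.7, 0.5, -0.6]
grip_width: 0.529
```

Run:
```python
from h import *
np.set_printoptions(precision=4,suppress=True)
shot('wrist','w2')
for f in('w1','w2'):
    im=cv2.imread(f'pics/{f}.png');cv2.imwrite(f'pics/{f}z.png',cv2.resize(im[110:235,150:400],None,fx=3.2,fy=3.2,interpolation=cv2.INTER_CUBIC))
    g=cv2.cvtColor(im,cv2.COLOR_BGR2GRAY)
    for th in (70,85,100,115):
        m=(g<th).astype(np.uint8);m[222:]=0
        cs,_=cv2.findContours(m[155:214],cv2.RETR_EXTERNAL,cv2.CHAIN_APPROX_NONE,offset=(0,155))
        for c in cs:
            a=cv2.contourArea(c)
            if 200<a<1200 and len(c)>10:
                e=cv2.fitEllipse(c);print(f,th,a,np.round(e[0],1),np.round(e[1],1))
print(ctrl.get_state()['position'])
```

```text
w1 100 308.0 [284.6 177.1] [19.5 20.3]
w1 100 306.5 [228.6 177.6] [19.3 20.4]
w1 115 313.5 [151.  200.9] [18.4 32.2]
w1 115 330.0 [284.6 177.2] [20.3 20.8]
w1 115 330.5 [228.6 177.7] [20.3 20.9]
w1 115 852.5 [350.4 183.2] [36.8 65.6]
w2 85 317.5 [319.  211.6] [  3.1 173.5]
w2 100 358.5 [310.8 211.5] [  3.2 184.2]
w2 100 256.5 [275.2 169.4] [17.1 20.5]
w2 100 326.0 [331.5 167.7] [20.1 20.8]
w2 115 366.0 [309.1 211.5] [  3.2 196.1]
w2 115 243.0 [186.4 193.7] [17.9 30.4]
w2 115 276.5 [275.2 169.4] [18.3 20.7]
w2 115 350.0 [331.5 167.7] [20.8 21.6]
[0.5589 0.0609 0.2515]
```

View pics/w1z.png

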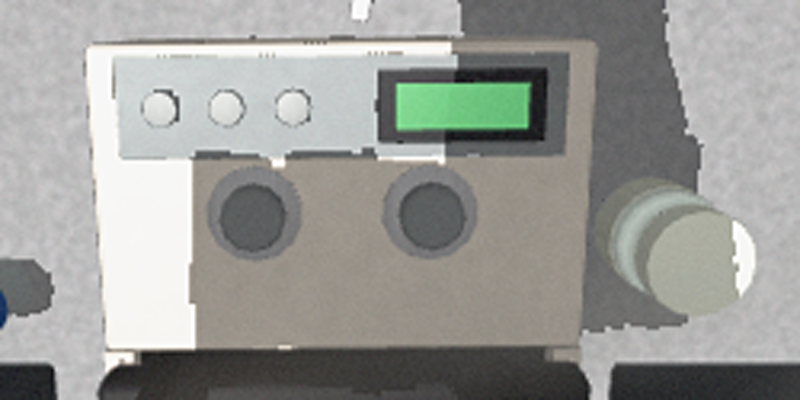

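View pics/w2z.png

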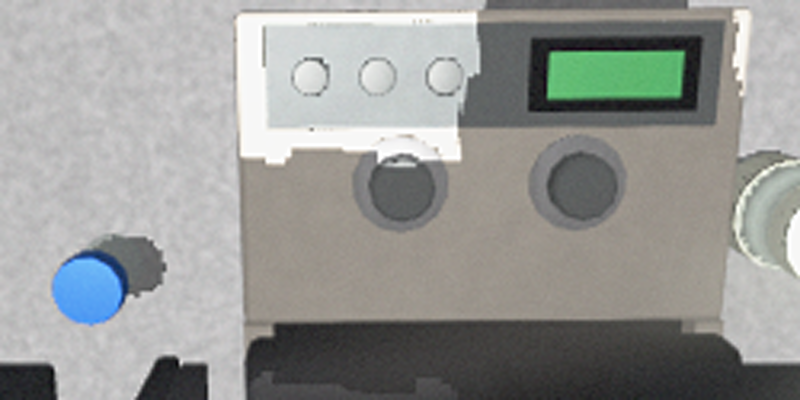

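Run:
```python
from h import *
np.set_printoptions(precision=4,suppress=True)
px=lambda x,y:(150+(x+.5)/5-.5,130+(y+.5)/5-.5)
TL=('top0',*px(281,374));TR=('top0',*px(371,371))
o={'L':[('w1',284.6,177.1),('w2',331.5,167.8),TL],'R':[('w1',228.6,177.6),('w2',275.3,168.2),TR]}
for k,v in o.items():
    print(k,'w12',*tri(*v[:2]),'all',*tri(*v)); print([onz(*q,.097) for q in v])
P=[onz('w1',284.6,177.1,.097),onz('w2',331.5,167.8,.097)];Q=[onz('w1',228.6,177.6,.097),onz('w2',275.3,168.2,.097)]
for p,q in zip(P,Q): d=p-q;print(np.linalg.norm(d),np.degrees(np.arctan2(-d[0],d[1])),(p+q)/2)
# deck front corners and lid edge via w1 
z=lambda x,y:(150+(x+.5)/3.2-.5,110+(y+.5)/3.2-.5)
a=onz('w1',*z(87,42),.085);b=onz('w1',*z(596,40),.085);d=b-a;print('deck',a,b,np.linalg.norm(d),np.degrees(np.arctan2(-d[0],d[1])))
a=onz('w2',*z(237,10),.085);b=onz('w2',*z(749,10),.085);d=b-a;print('deck',a,b,np.linalg.norm(d),np.degrees(np.arctan2(-d[0],d[1])))
print('lid',onz('w1',*z(110,362),.109),onz('w1',*z(580,355),.109))
s=ctrl.get_state();M=R.from_rotvec(s['tool_rot']).as_matrix();print(M,s['grip_width']*87)
```

```text
L w12 [0.5396 0.142  0.0914] [np.float64(7.001526792816853e-05), np.float64(7.001526792814717e-05)] all [0.5383 0.1403 0.098 ] [np.float64(0.0009604829257100255), np.float64(0.0003133417723432261), np.float64(0.0009071330468733934)]
[array([0.5384, 0.1413, 0.097 ]), array([0.5387, 0.1405, 0.097 ]), array([0.5382, 0.1395, 0.097 ])]
R w12 [0.5422 0.0823 0.093 ] [np.float64(6.82194427489901e-05), np.float64(6.821944274924885e-05)] all [0.5424 0.0817 0.0904] [np.float64(0.00043854864499830127), np.float64(0.000854170161240907), np.float64(0.0012817855480815297)]
[array([0.5413, 0.0826, 0.097 ]), array([0.5416, 0.082 , 0.097 ]), array([0.541 , 0.0801, 0.097 ])]
0.058860736091176015 2.8410684610476817 [0.5398 0.112  0.097 ]
0.058604864653967546 2.7882007802174993 [0.5402 0.1112 0.097 ]
deck [0.4878 0.0266 0.085 ] [0.4804 0.1922 0.085 ] 0.16569094531104034 2.537679404541694
deck [0.488  0.0262 0.085 ] [0.4812 0.1914 0.085 ] 0.16540990506456452 2.383344763258386
lid [0.5891 0.0375 0.109 ] [0.5805 0.1917 0.109 ]
[[-0.999  -0.0443 -0.0001]
 [-0.0443  0.999   0.001 ]
 [ 0.      0.001  -1.    ]] 45.99264013355366
```

Both buttons measure 59 mm apart (60 given), with tops at about 0.091–0.098 m (0.097 given). Yaw is about 2.6°, which matches the tool, and the midpoint is (0.540, 0.1115). I'm aiming 2 mm toward the front, away from the lid.

servo_tool([
  {"travel": [0.01,0.027,0],"angular": [0,0,0]},
  {"travel": [0.009,0.025,0.01],"angular": [0,0,0]},
  {"travel": [0,0,0.04],"angular": [0,0,0]},
  {"travel": [0,0,0.04],"angular": [0,0,0]},
  {"travel": [0,0,0.03],"angular": [0,0,0]},
])

```text
time: 3.0
position: [0.5363, 0.1128, 0.1294]
tool_rot: [0.074, -3.139, -0.001]
ft_force: [-0.2, -0.3, 0.2]
grip_width: 0.529
```

servo_tool([
  {"travel": [0,0,0.012],"angular": [0,0,0]},
  {"travel": [0,0,0],"angular": [0,0,0]},
  {"travel": [0,0,0],"angular": [0,0,0]},
])

```text
time: 3.3
position: [0.5387, 0.1115, 0.1209]
tool_rot: [-0.07, 3.139, 0.001]
ft_force: [-0.1, -0.1, 0.4]
grip_width: 0.525
```

Run:
```python
from h import *
np.set_printoptions(precision=4,suppress=True)
s=ctrl.get_state();print(s['time'],s['position'],R.from_rotvec(s['tool_rot']).as_matrix(),s['grip_width']*87,s['ft_force'])
shot('wrist','w3');shot('scene','s3')
im=cv2.imread('pics/s3.png');cv2.imwrite('pics/s3z.png',cv2.resize(im[130:260,220:375],None,fx=4.5,fy=4.5,interpolation=cv2.INTER_CUBIC))
```

```text
3.3 [0.5387 0.1115 0.1209] [[-0.999  -0.0448  0.002 ]
 [-0.0448  0.999   0.0008]
 [-0.002   0.0007 -1.    ]] 45.69885411065779 [-0.1442 -0.135   0.4202]
```

View pics/w3.png

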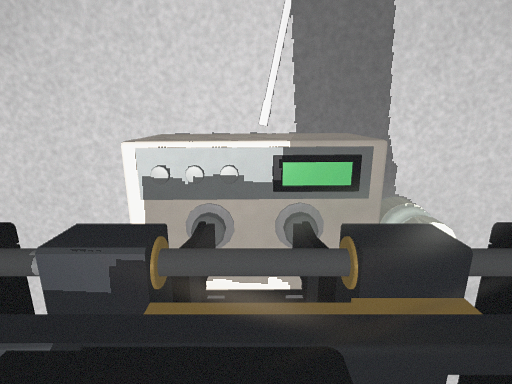

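View pics/s3z.png

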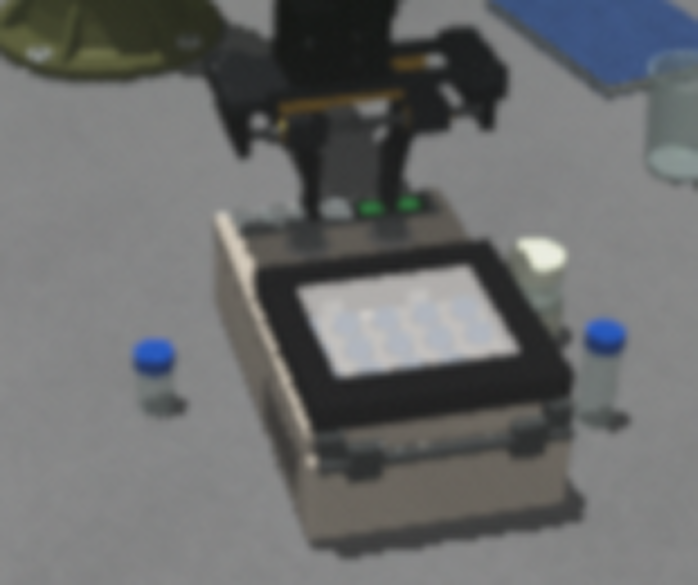

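Run:
```python
from h import *
im=cv2.imread('pics/w3.png')[190:310,150:350]
im=cv2.convertScaleAbs(im,alpha=1.8,beta=10)
cv2.imwrite('pics/w3z.png',cv2.resize(im,None,fx=4,fy=4,interpolation=cv2.INTER_CUBIC))
c=ctrl.calibration('wrist');s=ctrl.get_state();M=R.from_rotvec(s['tool_rot']).as_matrix()
for t in ([.0095,.030,.011],[.0095,-.030,.011],[-.0095,.03,.011],[-.0095,-.03,.011],[.0095,.023,.011],[.0095,.038,.011],[.0095,-.023,.011],[.0095,-.038,.011]):
    p=M@np.array(t)+s['position'];q,_=cv2.projectPoints(p,c['rvec'],c['tvec'],np.array([[c['fx'],0,c['cx']],[0,c['fy'],c['cy']],[0,0,1]]),None);print(t,q.ravel().round(1))
```

```text
[0.0095, 0.03, 0.011] [305.5 222.5]
[0.0095, -0.03, 0.011] [201.9 222.6]
[-0.0095, 0.03, 0.011] [304.1 252.6]
[-0.0095, -0.03, 0.011] [203.3 252.7]
[0.0095, 0.023, 0.011] [293.4 222.5]
[0.0095, 0.038, 0.011] [319.3 222.5]
[0.0095, -0.023, 0.011] [214.  222.6]
[0.0095, -0.038, 0.011] [188.  222.6]
```

View pics/w3z.png

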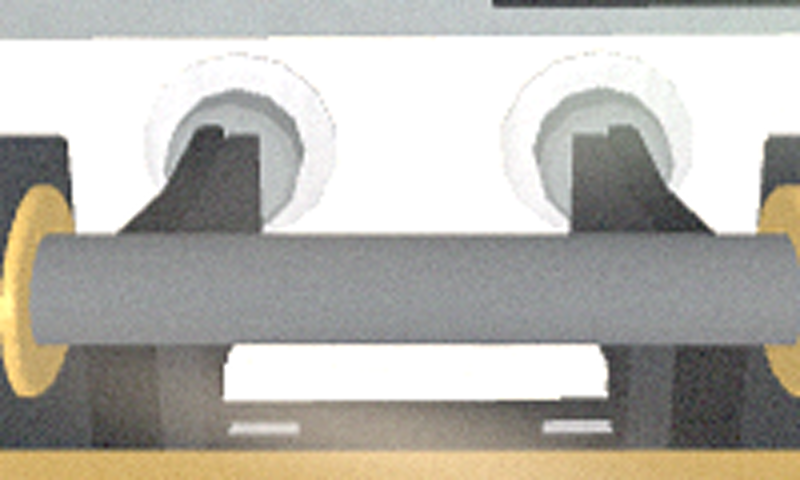

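The zoomed wrist view shows the fingertips at columns 199–215 and 293–310. The tips taper, so their centres are about 55 mm apart. I'll widen to 51 mm to centre them on the buttons, then lower to just above contact.

servo_tool([
  {"travel": [0,0,0.004],"angular": [0,0,0]},
  {"travel": [0,0,0.003],"angular": [0,0,0]},
  {"travel": [0,0,0.002],"angular": [0,0,0]},
  {"travel": [0,0,0],"angular": [0,0,0]},
], claw=0.051)

```text
time: 3.8
position: [0.5376, 0.1106, 0.1103]
tool_rot: [0.069, -3.14, 0.0]
ft_force: [0.6, 0.4, 0.9]
grip_width: 0.582
```

Run:
```python
from h import *
np.set_printoptions(precision=4,suppress=True)
s=ctrl.get_state();print(s['time'],s['position'],R.from_rotvec(s['tool_rot']).as_matrix(),s['grip_width']*87,s['ft_force'])
im=shot('wrist','w4')[190:310,150:350,::-1]
im=cv2.convertScaleAbs(im,alpha=1.8,beta=10)
cv2.imwrite('pics/w4z.png',cv2.resize(im,None,fx=4,fy=4,interpolation=cv2.INTER_CUBIC))
```

```text
3.8 [0.5376 0.1106 0.1103] [[-0.999  -0.044  -0.0005]
 [-0.044   0.999  -0.0001]
 [ 0.0005 -0.0001 -1.    ]] 50.60638996278532 [0.5977 0.4407 0.8807]
```

View pics/w4z.png

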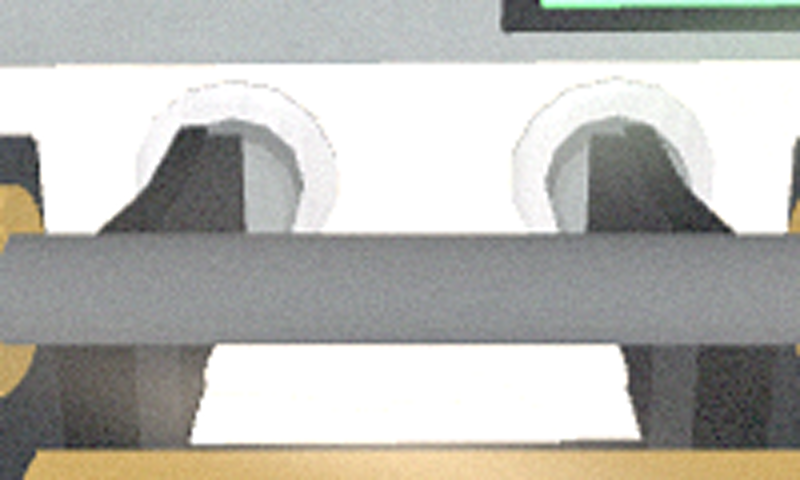

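Tips now sit about 3 mm above the buttons, and the pair is about 1 mm too far to -y. I'll trim that and press.

servo_tool([
  {"travel": [0,0.001,0],"angular": [0,0,0]},
  {"travel": [0,0,0.003],"angular": [0,0,0]},
  {"travel": [0,0,0.003],"angular": [0,0,0]},
  {"travel": [0,0,0.003],"angular": [0,0,0]},
  {"travel": [0,0,0.0015],"angular": [0,0,0]},
], claw=0.049)

```text
time: 4.35
position: [0.5383, 0.1121, 0.1014]
tool_rot: [-0.07, 3.14, 0.001]
ft_force: [-4.1, -0.9, 15.7]
grip_width: 0.564
```

servo_tool([
  {"travel": [0,0,0],"angular": [0,0,0]},
  {"travel": [0,0,0],"angular": [0,0,0]},
])

```text
time: 4.55
position: [0.5382, 0.112, 0.1014]
tool_rot: [-0.07, 3.14, 0.001]
ft_force: [-3.8, -0.3, 8.5]
grip_width: 0.567
```

servo_tool([
  {"travel": [0,0,0.001],"angular": [0,0,0]},
  {"travel": [0,0,0],"angular": [0,0,0]},
  {"travel": [0,0,0],"angular": [0,0,0]},
])

```text
time: 4.85
position: [0.5383, 0.112, 0.1013]
tool_rot: [-0.069, 3.14, 0.002]
ft_force: [-5.4, -0.4, 14.6]
grip_width: 0.563
```

Run:
```python
from h import *
np.set_printoptions(precision=4,suppress=True)
s=ctrl.get_state();print(s['time'],s['position'],s['grip_width']*87,s['ft_force'],s['torque'])
im=shot('wrist','w5')[190:310,150:350,::-1]
im=cv2.convertScaleAbs(im,alpha=1.8,beta=10)
a=cv2.resize(im,(400,240))
im=shot('scene','s5')[130:260,220:375,::-1]
b=cv2.resize(im,(620,520),interpolation=cv2.INTER_CUBIC)
cv2.imwrite('pics/w5z.png',a);cv2.imwrite('pics/s5z.png',b)
```

```text
4.85 [0.5383 0.112  0.1013] 48.995988402167576 [-5.3727 -0.4128 14.5642] [-0.1874  1.1169  0.0326]
```

View pics/w5z.png

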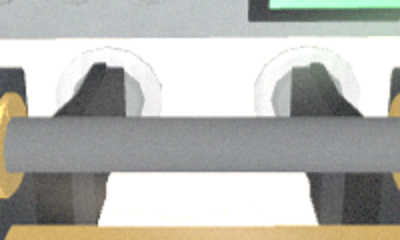

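View pics/s5z.png

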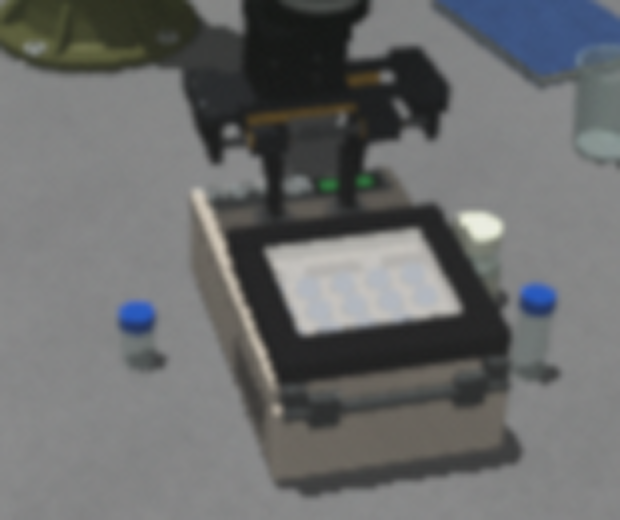

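The wrist view shows both tips centred on sunken buttons. The TCP has stopped at 0.1013 with force above the 8 N spring load, so the buttons are on their stops. In the scene view the lid edge is starting to rise. I'll keep holding.

servo_tool([
  {"travel": [0,0,0],"angular": [0,0,0]},
  {"travel": [0,0,0],"angular": [0,0,0]},
  {"travel": [0,0,0],"angular": [0,0,0]},
  {"travel": [0,0,0],"angular": [0,0,0]},
  {"travel": [0,0,0],"angular": [0,0,0]},
])

```text
time: 5.45
position: [0.5383, 0.112, 0.1013]
tool_rot: [-0.069, 3.14, 0.002]
ft_force: [-5.1, -0.6, 13.4]
grip_width: 0.565
```

```bash
cat >> h.py <<'E'
def look(tag):
    s=ctrl.get_state();print(s['time'],s['position'].round(4),s['ft_force'].round(1))
    im=shot('scene',tag)[110:260,220:375,::-1]
    cv2.imwrite(f'pics/{tag}z.png',cv2.resize(im,(620,600),interpolation=cv2.INTER_CUBIC))
    # predicted lid corner pixels by angle
    c=ctrl.calibration('scene');K=np.array([[c['fx'],0,c['cx']],[0,c['fy'],c['cy']],[0,0,1]])
    y=np.radians(2.6);ex=np.array([np.cos(y),np.sin(y),0]);ey=np.array([-np.sin(y),np.cos(y),0])
    O=np.array([.540,.1115,0])+.078*ex
    for th in (0,.05,.1,.13,.16,.2,.3,.4,1.2):
        a,h=.165-.0,.039
        X=.139-(a*np.cos(th)+0*h)+h*np.sin(th);Z=.070+a*np.sin(th)+h*np.cos(th)
        P=np.array([O+X*ex+s_*.083*ey+[0,0,Z] for s_ in(1,-1)])
        q,_=cv2.projectPoints(P,c['rvec'],c['tvec'],K,None);q=q.reshape(-1,2);print(th,round(Z,3),((q-[220,110]+.5)*4-.5).round(0).tolist())
E
python3 -c "
from h import *
look('s6')"
```

```text
5.45 [0.5383 0.112  0.1013] [-5.1 -0.6 13.4]
0 0.109 [[434.0, 289.0], [221.0, 315.0]]
0.05 0.117 [[436.0, 281.0], [222.0, 307.0]]
0.1 0.125 [[438.0, 274.0], [223.0, 300.0]]
0.13 0.13 [[439.0, 270.0], [223.0, 296.0]]
0.16 0.135 [[441.0, 266.0], [224.0, 292.0]]
0.2 0.141 [[442.0, 260.0], [225.0, 286.0]]
0.3 0.156 [[448.0, 248.0], [228.0, 275.0]]
0.4 0.17 [[454.0, 238.0], [231.0, 264.0]]
1.2 0.238 [[523.0, 235.0], [273.0, 265.0]]
```

View pics/s6z.png

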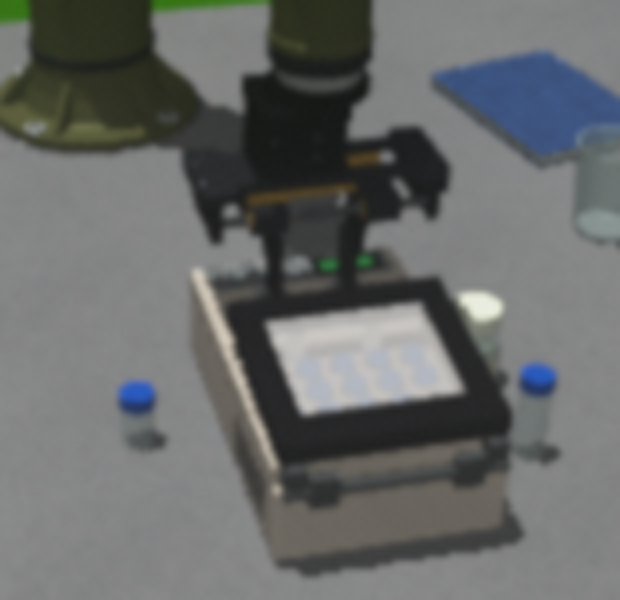

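Lid corner at about (439,281), which is about 0.05 rad and rising. Still holding.

servo_tool([
  {"travel": [0,0,0],"angular": [0,0,0]},
  {"travel": [0,0,0],"angular": [0,0,0]},
  {"travel": [0,0,0],"angular": [0,0,0]},
  {"travel": [0,0,0],"angular": [0,0,0]},
  {"travel": [0,0,0],"angular": [0,0,0]},
])

```text
time: 6.0
position: [0.5383, 0.112, 0.1014]
tool_rot: [-0.069, 3.14, 0.002]
ft_force: [-5.2, -0.5, 13.9]
grip_width: 0.564
```

```bash
python3 -c "
from h import *
look('s7')"|head -1
```

```text
6.0 [0.5383 0.112  0.1014] [-5.2 -0.5 13.9]
```

View pics/s7z.png

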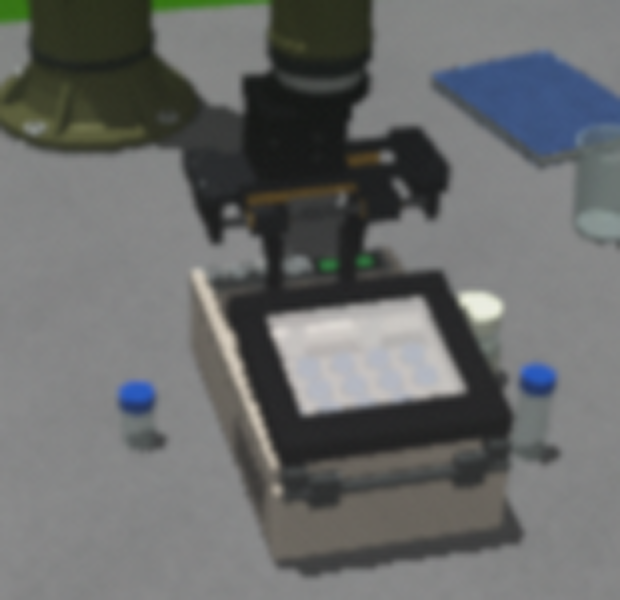

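Corner at about (441,274), so about 0.10 rad. I'll hold another second for margin.

servo_tool([
  {"travel": [0,0,0],"angular": [0,0,0]},
  {"travel": [0,0,0],"angular": [0,0,0]},
  {"travel": [0,0,0],"angular": [0,0,0]},
  {"travel": [0,0,0],"angular": [0,0,0]},
  {"travel": [0,0,0],"angular": [0,0,0]},
])

```text
time: 6.55
position: [0.5383, 0.112, 0.1014]
tool_rot: [-0.069, 3.14, 0.002]
ft_force: [-4.1, -0.8, 14.4]
grip_width: 0.565
```

servo_tool([
  {"travel": [0,0,0],"angular": [0,0,0]},
  {"travel": [0,0,0],"angular": [0,0,0]},
  {"travel": [0,0,0],"angular": [0,0,0]},
])

```text
time: 6.85
position: [0.5383, 0.112, 0.1014]
tool_rot: [-0.069, 3.14, 0.002]
ft_force: [-4.7, -0.4, 14.8]
grip_width: 0.567
```

```bash
python3 -c "
from h import *
look('s8')"|head -1
```

```text
6.85 [0.5383 0.112  0.1014] [-4.7 -0.4 14.8]
```

View pics/s8z.png

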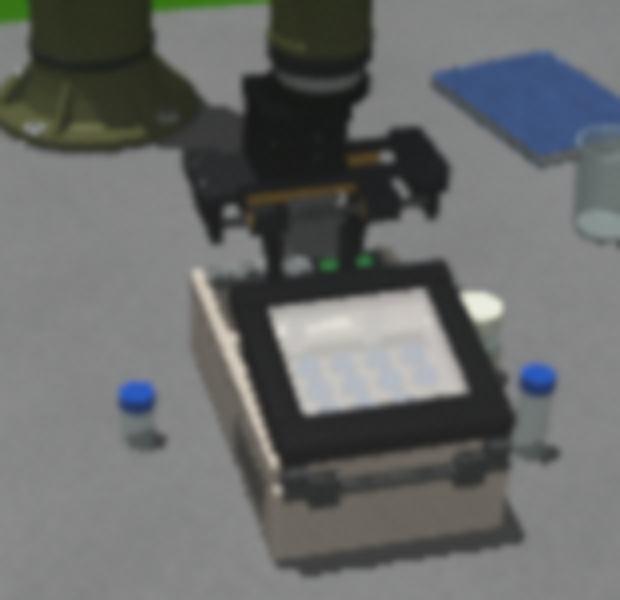

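Corner at about (442,263), about 0.18 rad and past 0.13. I'll hold 0.2 s more, then release straight up and back away toward the robot.

servo_tool([
  {"travel": [0,0,0],"angular": [0,0,0]},
  {"travel": [0,0,0],"angular": [0,0,0]},
  {"travel": [0,0,-0.015],"angular": [0,0,0]},
  {"travel": [0,0,-0.03],"angular": [0,0,0]},
  {"travel": [0.015,0,-0.04],"angular": [0,0,0]},
])

```text
time: 7.4
position: [0.5223, 0.1106, 0.1835]
tool_rot: [0.069, -3.138, 0.003]
ft_force: [0.3, 0.7, 1.1]
grip_width: 0.56
```

servo_tool([
  {"travel": [0.025,0,-0.03],"angular": [0,0,0]},
  {"travel": [0.025,0,-0.02],"angular": [0,0,0]},
  {"travel": [0.01,0,0],"angular": [0,0,0]},
  {"travel": [0,0,0],"angular": [0,0,0]},
  {"travel": [0,0,0],"angular": [0,0,0]},
])

```text
time: 7.9
position: [0.4627, 0.1082, 0.233]
tool_rot: [0.069, -3.14, 0.001]
ft_force: [0.1, 0.1, -0.4]
grip_width: 0.568
```

```bash
python3 -c "
from h import *
look('s9')"|head -1
```

```text
7.9 [0.4627 0.1082 0.233 ] [ 0.1  0.1 -0.4]
```

View pics/s9z.png

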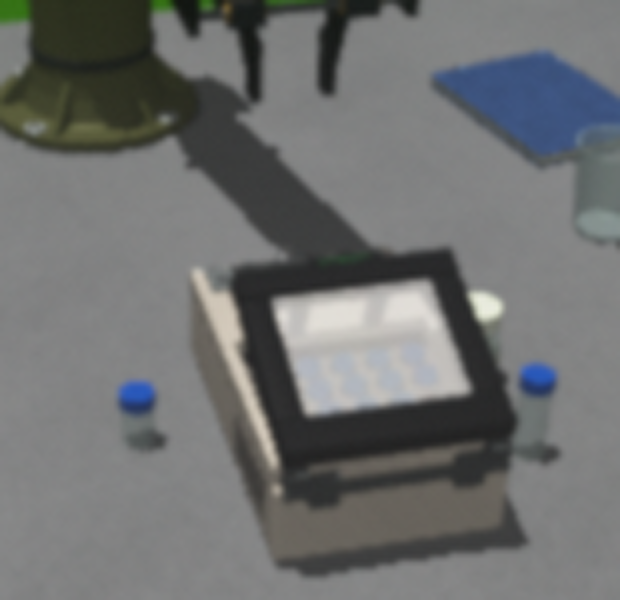

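The lid is at about 0.28 rad and opening by itself, with the gripper clear above the bench near the base. Now I'll wait for it to open fully.

servo_tool([
  {"travel": [0,0,0],"angular": [0,0,0]},
  {"travel": [0,0,0],"angular": [0,0,0]},
  {"travel": [0,0,0],"angular": [0,0,0]},
  {"travel": [0,0,0],"angular": [0,0,0]},
  {"travel": [0,0,0],"angular": [0,0,0]},
])

```text
time: 8.45
position: [0.4629, 0.1084, 0.2339]
tool_rot: [0.069, -3.141, 0.0]
ft_force: [0.4, -0.9, 0.0]
grip_width: 0.56
```

servo_tool([
  {"travel": [0,0,0],"angular": [0,0,0]},
  {"travel": [0,0,0],"angular": [0,0,0]},
  {"travel": [0,0,0],"angular": [0,0,0]},
  {"travel": [0,0,0],"angular": [0,0,0]},
  {"travel": [0,0,0],"angular": [0,0,0]},
])

```text
time: 8.95
position: [0.4628, 0.1084, 0.2341]
tool_rot: [-0.07, 3.141, 0.0]
ft_force: [0.3, -0.1, 0.6]
grip_width: 0.565
```

servo_tool([
  {"travel": [0,0,0],"angular": [0,0,0]},
  {"travel": [0,0,0],"angular": [0,0,0]},
  {"travel": [0,0,0],"angular": [0,0,0]},
  {"travel": [0,0,0],"angular": [0,0,0]},
  {"travel": [0,0,0],"angular": [0,0,0]},
])

```text
time: 9.45
position: [0.4628, 0.1084, 0.2341]
tool_rot: [-0.069, 3.141, 0.0]
ft_force: [-0.6, 1.0, -0.4]
grip_width: 0.564
```

servo_tool([
  {"travel": [0,0,0],"angular": [0,0,0]},
  {"travel": [0,0,0],"angular": [0,0,0]},
  {"travel": [0,0,0],"angular": [0,0,0]},
  {"travel": [0,0,0],"angular": [0,0,0]},
  {"travel": [0,0,0],"angular": [0,0,0]},
])

```text
time: 9.95
position: [0.4628, 0.1084, 0.2341]
tool_rot: [-0.069, 3.141, 0.0]
ft_force: [-0.6, 0.4, 0.4]
grip_width: 0.564
```

servo_tool([
  {"travel": [0,0,0],"angular": [0,0,0]},
  {"travel": [0,0,0],"angular": [0,0,0]},
  {"travel": [0,0,0],"angular": [0,0,0]},
  {"travel": [0,0,0],"angular": [0,0,0]},
  {"travel": [0,0,0],"angular": [0,0,0]},
])

```text
time: 10.45
position: [0.4628, 0.1084, 0.2341]
tool_rot: [-0.069, 3.141, 0.0]
ft_force: [-0.5, 0.2, 0.6]
grip_width: 0.564
```

servo_tool([
  {"travel": [0,0,0],"angular": [0,0,0]},
  {"travel": [0,0,0],"angular": [0,0,0]},
  {"travel": [0,0,0],"angular": [0,0,0]},
  {"travel": [0,0,0],"angular": [0,0,0]},
  {"travel": [0,0,0],"angular": [0,0,0]},
])

```text
time: 10.95
position: [0.4628, 0.1084, 0.2341]
tool_rot: [-0.069, 3.141, 0.0]
ft_force: [0.5, -0.5, 0.1]
grip_width: 0.563
```

servo_tool([
  {"travel": [0,0,0],"angular": [0,0,0]},
  {"travel": [0,0,0],"angular": [0,0,0]},
  {"travel": [0,0,0],"angular": [0,0,0]},
  {"travel": [0,0,0],"angular": [0,0,0]},
  {"travel": [0,0,0],"angular": [0,0,0]},
])

```text
time: 11.45
position: [0.4628, 0.1084, 0.2341]
tool_rot: [-0.069, 3.141, 0.0]
ft_force: [-0.0, 1.0, -0.0]
grip_width: 0.56
```

servo_tool([
  {"travel": [0,0,0],"angular": [0,0,0]},
  {"travel": [0,0,0],"angular": [0,0,0]},
  {"travel": [0,0,0],"angular": [0,0,0]},
  {"travel": [0,0,0],"angular": [0,0,0]},
  {"travel": [0,0,0],"angular": [0,0,0]},
])

```text
time: 11.95
position: [0.4628, 0.1084, 0.2341]
tool_rot: [-0.069, 3.141, 0.0]
ft_force: [0.5, -0.4, 0.1]
grip_width: 0.567
```

```bash
python3 -c "
from h import *
look('s10')"|head -1
```

```text
11.95 [0.4628 0.1084 0.2341] [ 0.5 -0.4  0.1]
```

View pics/s10z.png

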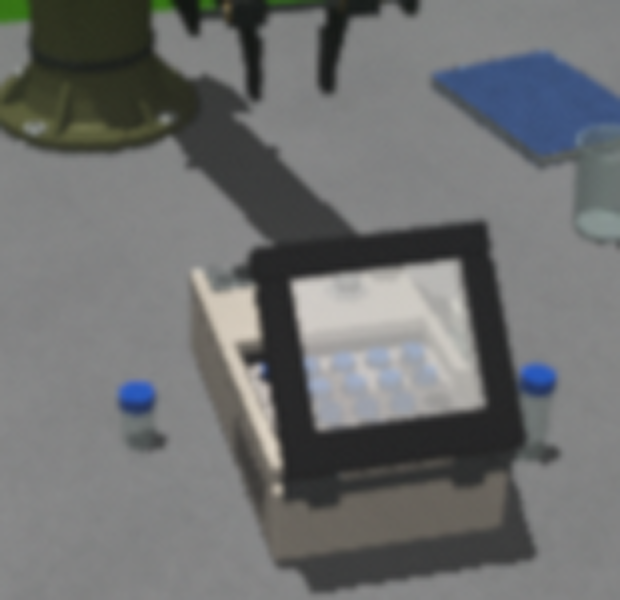

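Lid corner at (488,222), around 0.8 rad and still moving. I'll wait about 4 s more.

servo_tool([
  {"travel": [0,0,0],"angular": [0,0,0]},
  {"travel": [0,0,0],"angular": [0,0,0]},
  {"travel": [0,0,0],"angular": [0,0,0]},
  {"travel": [0,0,0],"angular": [0,0,0]},
  {"travel": [0,0,0],"angular": [0,0,0]},
])

```text
time: 12.5
position: [0.4628, 0.1084, 0.2341]
tool_rot: [-0.069, 3.141, 0.0]
ft_force: [-0.1, -0.2, 0.7]
grip_width: 0.562
```

servo_tool([
  {"travel": [0,0,0],"angular": [0,0,0]},
  {"travel": [0,0,0],"angular": [0,0,0]},
  {"travel": [0,0,0],"angular": [0,0,0]},
  {"travel": [0,0,0],"angular": [0,0,0]},
  {"travel": [0,0,0],"angular": [0,0,0]},
])

```text
time: 13.0
position: [0.4628, 0.1084, 0.2341]
tool_rot: [-0.069, 3.141, 0.0]
ft_force: [1.0, 0.2, 0.4]
grip_width: 0.564
```

servo_tool([
  {"travel": [0,0,0],"angular": [0,0,0]},
  {"travel": [0,0,0],"angular": [0,0,0]},
  {"travel": [0,0,0],"angular": [0,0,0]},
  {"travel": [0,0,0],"angular": [0,0,0]},
  {"travel": [0,0,0],"angular": [0,0,0]},
])

```text
time: 13.5
position: [0.4628, 0.1084, 0.2341]
tool_rot: [-0.07, 3.141, 0.0]
ft_force: [0.1, 0.7, -0.3]
grip_width: 0.565
```

servo_tool([
  {"travel": [0,0,0],"angular": [0,0,0]},
  {"travel": [0,0,0],"angular": [0,0,0]},
  {"travel": [0,0,0],"angular": [0,0,0]},
  {"travel": [0,0,0],"angular": [0,0,0]},
  {"travel": [0,0,0],"angular": [0,0,0]},
])

```text
time: 14.0
position: [0.4628, 0.1084, 0.2341]
tool_rot: [-0.069, 3.141, 0.0]
ft_force: [0.3, 0.2, 0.4]
grip_width: 0.564
```

servo_tool([
  {"travel": [0,0,0],"angular": [0,0,0]},
  {"travel": [0,0,0],"angular": [0,0,0]},
  {"travel": [0,0,0],"angular": [0,0,0]},
  {"travel": [0,0,0],"angular": [0,0,0]},
  {"travel": [0,0,0],"angular": [0,0,0]},
])

```text
time: 14.5
position: [0.4628, 0.1084, 0.2341]
tool_rot: [-0.07, 3.141, 0.0]
ft_force: [-0.0, -1.1, -0.7]
grip_width: 0.56
```

servo_tool([
  {"travel": [0,0,0],"angular": [0,0,0]},
  {"travel": [0,0,0],"angular": [0,0,0]},
  {"travel": [0,0,0],"angular": [0,0,0]},
  {"travel": [0,0,0],"angular": [0,0,0]},
  {"travel": [0,0,0],"angular": [0,0,0]},
])

```text
time: 15.0
position: [0.4628, 0.1084, 0.2341]
tool_rot: [-0.069, 3.141, 0.0]
ft_force: [0.1, -0.8, -0.1]
grip_width: 0.565
```

servo_tool([
  {"travel": [0,0,0],"angular": [0,0,0]},
  {"travel": [0,0,0],"angular": [0,0,0]},
  {"travel": [0,0,0],"angular": [0,0,0]},
  {"travel": [0,0,0],"angular": [0,0,0]},
  {"travel": [0,0,0],"angular": [0,0,0]},
])

```text
time: 15.5
position: [0.4628, 0.1084, 0.2341]
tool_rot: [-0.069, 3.141, 0.0]
ft_force: [-0.4, 0.8, -0.3]
grip_width: 0.564
```

servo_tool([
  {"travel": [0,0,0],"angular": [0,0,0]},
  {"travel": [0,0,0],"angular": [0,0,0]},
  {"travel": [0,0,0],"angular": [0,0,0]},
  {"travel": [0,0,0],"angular": [0,0,0]},
  {"travel": [0,0,0],"angular": [0,0,0]},
])

```text
time: 16.0
position: [0.4628, 0.1084, 0.2341]
tool_rot: [-0.07, 3.141, 0.0]
ft_force: [-0.5, -0.7, 0.7]
grip_width: 0.562
```

```bash
python3 -c "
from h import *
look('s11')"|head -1
```

```text
16.0 [0.4628 0.1084 0.2341] [-0.5 -0.7  0.7]
```

servo_tool([
  {"travel": [0,0,0],"angular": [0,0,0]},
  {"travel": [0,0,0],"angular": [0,0,0]},
  {"travel": [0,0,0],"angular": [0,0,0]},
  {"travel": [0,0,0],"angular": [0,0,0]},
  {"travel": [0,0,0],"angular": [0,0,0]},
])

```text
time: 16.55
position: [0.4628, 0.1084, 0.2341]
tool_rot: [-0.069, 3.141, 0.0]
ft_force: [0.7, 0.1, -0.0]
grip_width: 0.561
```

servo_tool([
  {"travel": [0,0,0],"angular": [0,0,0]},
  {"travel": [0,0,0],"angular": [0,0,0]},
  {"travel": [0,0,0],"angular": [0,0,0]},
  {"travel": [0,0,0],"angular": [0,0,0]},
  {"travel": [0,0,0],"angular": [0,0,0]},
])

```text
time: 17.05
position: [0.4628, 0.1084, 0.234]
tool_rot: [-0.069, 3.141, 0.0]
ft_force: [-0.1, -0.2, -0.4]
grip_width: 0.562
```

```bash
python3 -c "
from h import *
look('s12');shot('top','t12')
a,b=[cv2.imread(f'pics/{q}.png').astype(int)[110:260,220:375] for q in('s11','s12')]
print((abs(a-b).max(2)>25).sum())
t=cv2.imread('pics/t12.png')[130:280,150:280];cv2.imwrite('pics/t12z.png',cv2.resize(t,None,fx=4,fy=4,interpolation=cv2.INTER_CUBIC))"
```

```text
17.05 [0.4628 0.1084 0.234 ] [-0.1 -0.2 -0.4]
0 0.109 [[434.0, 289.0], [221.0, 315.0]]
0.05 0.117 [[436.0, 281.0], [222.0, 307.0]]
0.1 0.125 [[438.0, 274.0], [223.0, 300.0]]
0.13 0.13 [[439.0, 270.0], [223.0, 296.0]]
0.16 0.135 [[441.0, 266.0], [224.0, 292.0]]
0.2 0.141 [[442.0, 260.0], [225.0, 286.0]]
0.3 0.156 [[448.0, 248.0], [228.0, 275.0]]
0.4 0.17 [[454.0, 238.0], [231.0, 264.0]]
1.2 0.238 [[523.0, 235.0], [273.0, 265.0]]
0
```

View pics/s12z.png

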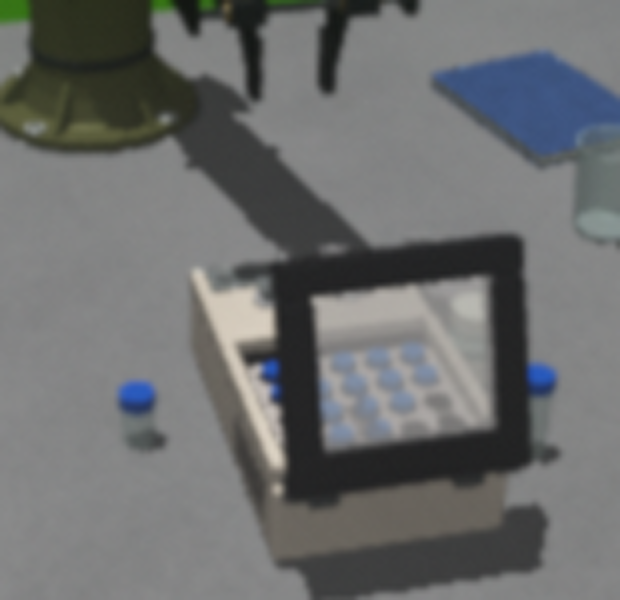

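View pics/t12z.png

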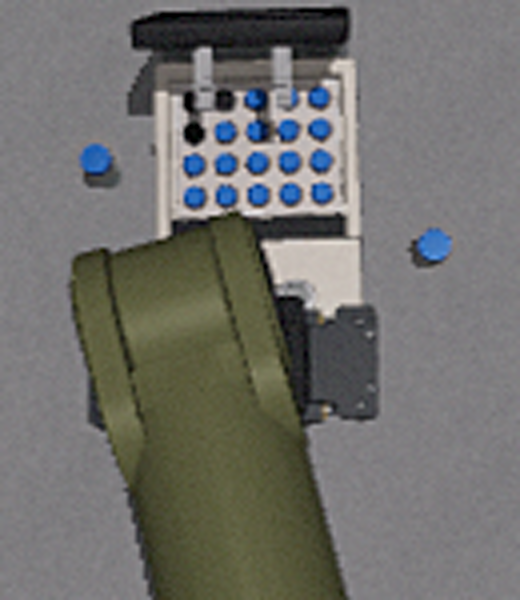

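The lid corner sits at (522,236), against (523,235) predicted for 1.2 rad, and didn't move over the last second. The vials stand where they were, and nothing is touching the robot.

```bash
python3 -c "
from bench import ctrl
print(ctrl.close_job())"
```

```text
the job is handed in; nothing more can be done
None
```

The vial heater is open. I pressed both release buttons down together onto their stops, with about 14 N on the wrist and the TCP stopped at 0.1013 m. I held them for about 2.7 s until the lid measured about 0.18 rad, waited another 0.2 s, then lifted straight up and backed away.

**Last checks:**
- **Lid:** its corner was at pixel (522,236), against (523,235) predicted for 1.2 rad. It did not move between pictures taken 1 s apart.
- **Contact:** the wrist force was back to noise level, under 1 N, and the gripper was well clear of the heater. I saw no contact with the lid in any picture.
- **Keys and bystanders:** the two vials stood where they were at the start. The arm hid the keys, jar and spatula from the top camera at the end, so I did not recheck them there. The fingertips never went near them.
- **Time:** the job was handed in at about 17 s.

**Disagreements:**
- **Button height:** triangulated at 0.090–0.098 m, against 0.097 m given.
- **Button spacing:** measured 59 mm, against 60 mm given. The stop at full press fits the given values.
- **First move calls:** refused because the rows lacked "angular" or "travel". Nothing moved and no harm came of it.

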